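Open a sample chamber by the hidden release notch

ROBOT

A 6-joint arm with a two-finger parallel gripper is mounted at the origin on a cart in front of the work surface, level with it; the furniture and walls round the work are solid. World frame = base frame: x ahead of the robot, y to its left, z up, the work surface at z = 0. Lengths are in m, angles in rad, forces in N, time in s.
With the tool pointing down it reaches from about 0.35 to 0.875 m from the base axis. Payload 15.5 kg.
Tool frame: the origin (TCP) lies midway between the tips of the shut fingers; the grasp point (between the pads) lies 19 mm behind it; z points along the fingers, x is the direction in which the jaws open and shut, and the axes are right-handed (so a half turn about z gives the same grasp; the last joint's range is limited). The gripper opens to 85 mm and grips with 20 to 120 N. Pads are 22 mm wide; open, the fingers measure 114 mm over their backs; the gripper's body (76 mm by 85 mm) begins 54 mm behind the grasp point. The pads swing forward as they close: fully open they stand 13 mm farther back than shut.
Start: joints at [-1.232, 0.494, 1.345, -0, 1.302, -0.096], TCP at [0.263, -0.567, 0.21] pointing down, gripper open.
Joint ranges: [-2.91, 2.91], [-0.82, 2.16], [0.22, 2.67], [-1.22, 4.37], [0.12, 2.79], [-3.08, 3.08]. Speed limits (rad/s): [1.89, 1.89, 2.57, 3.01, 3.01, 3.01].

INTERFACE

Orientations are given as a 3x3 rotation matrix whose columns are the frame's x, y, z axes.
In Python, from bench import env gives the robot as it stands.
- The arm moves only by the tool drive_tool, never from a script. Its argument "series" is a list of rows, each an object of numbers: "x", "y", "z": the shift along the tool's x, y, z in mm; "turn": the turn about the tool's z in rad. A call has 1 to 10 rows; each row shifts and turns the commanded pose from where the row before left it, along the tool's axes as they then stand; what a row does not reach is not made up. A row lasts 1/8 s, in which the tool goes at most 62.5 mm and 10.7 degrees, less where a joint would pass 70% of its speed; a pose out of reach is approached as far as the arm can. A call is refused whole if a number of a shift passes 62.5 or a number of a turn 0.188, either way. A call with a gripper value outside its range is refused whole. "grip" is the finger opening in mm, from 0 to 85.4, set as the call begins (left out, the last holds). The fingers move at their own pace and stop on an object; "newtons" is the grip in N (left out, the last holds). Time passes only in rows, so rows that do not move let the fingers close. It gives the time, the measured TCP pose, the force and the opening at its end, in the units of the state.
- env.observe(): the state, without advancing time (a new reading comes with each control period).
- env.read_camera(name): name is "side" or "top"; returns a dict with "color" (420x560x3 uint8, blue, green, red), "depth" (420x560 float32, m along the optical axis (not along the pixel's ray), 0 where there is no reading), "K" (3x3 intrinsics, pixels), "eye" and "attitude" of the camera in the world. Camera axes: x right, y down, z forward; pixel columns grow to the right and rows downward; lengths in m; the calibration is good to about 2 mm. A picture is of the moment at which its call begins.
- env.job_done(): hands the job in, once; it reports no verdict.
The state is a dict: "clock": time; "q": joint angles; "joint_vel": joint speeds; "tau": joint torques, N m; "ee_pos": TCP position; "tcp_rot": TCP orientation; "force": force on the tool from outside, world axes, zero at the start; "torque": the same for the moment, N m; "finger_gap": opening from 0.0 (shut) to 1.0 (fully open).
Only numpy, scipy, OpenCV 4.12 (cv2) and the standard library are available. Lean on these libraries where they do the work, as an engineer would, in place of code of your own. Each camera call takes 0.05 s, during which the arm holds its last target.

TASK

The light-tight sample chamber is latched shut and must be opened so that the next cuvette can go in. Feel along the chamber's black guard ring, on the side towards you, for its one finger notch, press down inside the notch until the lid springs half open, then push the lid back with a fingertip until it stands fully open, past upright, and stays there. Work by touch, without forcing: grip and lift nothing, and leave the things standing round the chamber where they are.

Things in the scene. Friction and masses are not known exactly. Their poses are not given: they have to be found in the camera images.
- chamber: Round black sample chamber fixed on a thin grey mat, 180 mm across its foot, 84 mm high. Origin: centre of its underside, z up. Its -x side is the front (roughly towards the robot); the lid's hinge bracket is at its back, out to x = +98 mm. In the middle of its top is a round grey metal lid, 40 mm radius, top at z = 75.5 mm; round the lid runs the black guard ring, 84 mm outer radius.
- ring_top (a point): Centre of the guard ring's flat top (67 mm above the chamber's origin; axes as the chamber's, they do not turn with the ring). ONE notch, a 46 degree sector (43 mm wide at 55 mm radius, 57 at 72), goes right through the ring from 46 mm radius to the rim, open outward. Its middle lies anywhere within 60 degrees of the front; where is not told. The ring turns stiffly (10 N at the rim); that is harmless.
- release (a joint): Sinking of the black sprung release plate, m: 0 up, 0.006 fully down. It runs beneath the whole guard ring, but only the notch lets a finger reach it, anywhere in the notch. Its top is 12 mm below the ring's top. It takes 2 N to start, up to 8 N farther down, and unlatches the lid at 2 to 4 mm. It may then be let up again.
- lid (a joint): Angle of the metal lid, rad: 0 shut and latched, 1.57 upright, 1.7 fully open against its stop. Unlatched, it rises by itself, in a second or two, to about 0.9; its stiff hinge holds it wherever it is left. Pushing it takes 1 to 2 N at its front edge. Hinge axis: along the chamber's y, at x = +48 mm, z = +77 mm in the chamber's frame.
- lid_edge (a point): The lid's front edge, opposite the hinge, half-way through the lid's 8 mm thickness and 88 mm from the hinge axis; moves with the lid (its x and y axes level with the chamber's when shut). Under the lid a 64 mm round plug stands 9 mm proud and a steel latch tongue, 10 mm wide, 20 mm long, hangs in the middle, 7 to 13 mm in from this edge.
- rack: teal cuvette rack, 34 x 110 x 26 mm, loose; origin at the centre of its underside. Leave alone.
- rack_cuvette: clear open cuvette, 12 x 12 x 45 mm, standing in the rack; origin at the centre of its underside. Leave alone.
- capped_cuvette: clear capped cuvette, 14 x 14 x 50 mm, standing in the rack; origin at the centre of its underside. Leave alone.
- slide_box: small box of microscope slides, 34 x 82 x 33 mm, loose; origin at the centre of its underside. Leave alone.
- vial: glass vial with white cap, 27 mm across, 57 mm high, loose; origin at the centre of its underside. Leave alone.
- lens_tube: black lens tube ring, 30 mm across, 25 mm high, loose; origin at the centre of its underside. Leave alone.

How it is judged:
On the way, in this order (a step that is already met when the one before it is completed fails the run):
1. the release plate is pressed down inside the notch (value of joint release above 0.0008 m).
2. the lid has sprung half open (value of joint lid above 0.5 rad), for 0.2 s.
At the end, for the whole second after the job is handed in: the lid stands fully open (over 1.5 rad, of 1.7) and still; every loose thing round the chamber is within 30 mm of where it stood (value of joint lid above 1.5 rad and not (velocity of joint lid above 0.1 rad/s) and not (velocity of joint lid below -0.1 rad/s) and distance of each of rack, rack_cuvette, capped_cuvette, slide_box, vial, lens_tube from where it was at the start of the episode below 0.03 m); the robot touches nothing.
It fails at once if a loose thing round the chamber is lifted or moved by more than 30 mm (distance of any of rack, rack_cuvette, capped_cuvette, slide_box, vial, lens_tube from where it was at the start of the episode above 0.03 m).
It fails at once if the fingers press on the chamber or its lid with over 60 N, or grip them so hard (contact force between the fingers and chamber above 60 N).
It also fails if it takes over 64 s, if anything falls off the work surface, if the arm or the gripper's body presses on something with over 40 N, if the wrist force passes 120 N, or if a joint passes its speed limit or range.

## Working session

There is one attempt and no reset: what is moved stays moved. The work goes in short steps, Python scripts to look and compute and a tool call to move; the robot and the scene stay as the last step left them, time stands still between calls to the robot, and variables do not carry over. Pictures are saved under pics/ and viewed, and the job is handed in when it is done.

Besides the shell and the picture viewer there is one more tool, called after "Emit:" as name([rows], argument=value, ...), one row to a line, values as JSON. drive_tool: Moves the arm, as the interface text tells. Its arguments: {"type":"object","properties":{"series":{"type":"array"},"grip":{"type":"number"},"newtons":{"type":"number"}},"required":["series"]}

```bash
mkdir -p pics; ls
python3 - <<'E'
from bench import env
import cv2,numpy as np
s=env.observe();print(s)
for n in("top","side"):
    r=env.read_camera(n);np.savez(f"{n}0.npz",**r);cv2.imwrite(f"pics/{n}0.png",r["color"]);print(n,r["K"],r["eye"],r["attitude"])
E
```

```text
pics
{'clock': 0.0, 'q': array([-1.23148865e+00,  4.94180066e-01,  1.34612279e+00, -1.65286989e-05,
        1.30246558e+00, -9.55174382e-02]), 'joint_vel': array([ 0.00171799,  0.00112045, -0.00155565, -0.0014473 , -0.00020579,
       -0.00116866]), 'tau': array([-3.19332023e-03, -8.82189274e+01, -3.83879828e+01, -1.58830285e-04,
        1.01906253e-02,  1.33949989e-04]), 'ee_pos': array([ 0.26314689, -0.56649606,  0.20970502]), 'tcp_rot': array([[ 4.21255542e-01, -9.06941896e-01, -4.06370459e-04],
       [-9.06941230e-01, -4.21255727e-01,  1.10344438e-03],
       [-1.17194582e-03, -9.62779356e-05, -9.99999309e-01]]), 'force': array([-0.77380587, -0.57833114,  0.01289853]), 'torque': array([-0.0227381 , -0.04109882,  0.00819459]), 'finger_gap': 1.0004069764414207}
top [[440.43103387   0.         281.96033033]
 [  0.         440.43103387 213.0938524 ]
 [  0.           0.           1.        ]] [0.40449842 0.30688239 0.9045799 ] [[-0.02101065 -0.99434659  0.10408367]
 [-0.99960897  0.01897159 -0.02054216]
 [ 0.0184514  -0.10447458 -0.99435638]]
side [[454.67711868   0.         277.00820568]
 [  0.         454.67711868 209.32565643]
 [  0.           0.           1.        ]] [ 0.29451727 -0.4249039   0.48231754] [[ 0.95813874 -0.14795061  0.24511379]
 [-0.28618648 -0.47036522  0.83477773]
 [-0.00821287 -0.86998113 -0.49301661]]
```

View pics/top0.png

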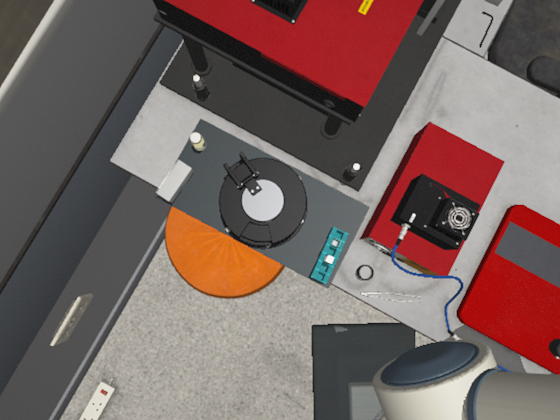

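View pics/side0.png

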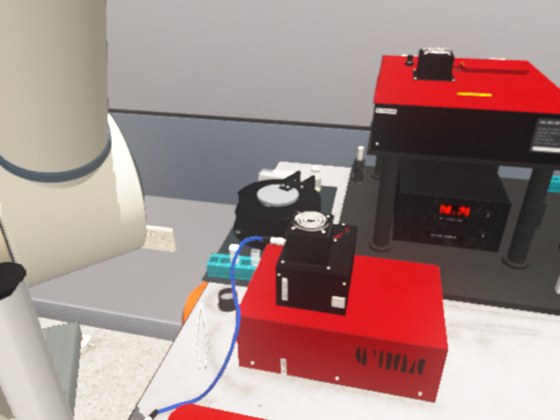

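Run:
```python
import cv2,numpy as np
r=np.load("top0.npz");c=r["color"][100:310,130:400]
c=np.clip(255*(c/255.)**0.5,0,255).astype(np.uint8)
cv2.imwrite("pics/z0.png",cv2.resize(c,None,fx=2.9,fy=2.85,interpolation=cv2.INTER_CUBIC)[:600])
r=np.load("side0.npz");c=r["color"][150:320,190:360]
c=np.clip(255*(c/255.)**0.5,0,255).astype(np.uint8)
cv2.imwrite("pics/z1.png",cv2.resize(c,None,fx=3.5,fy=3.5,interpolation=cv2.INTER_CUBIC))
```

```text
(no output)
```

View pics/z0.png

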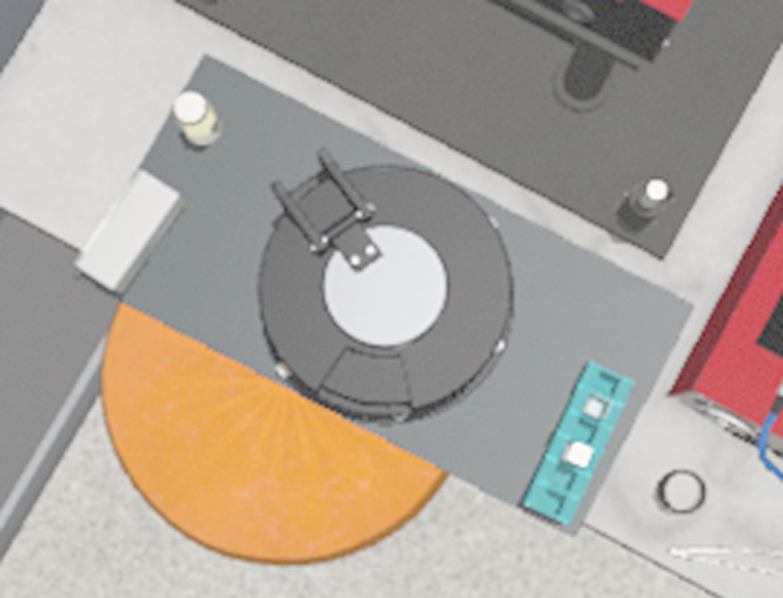

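View pics/z1.png

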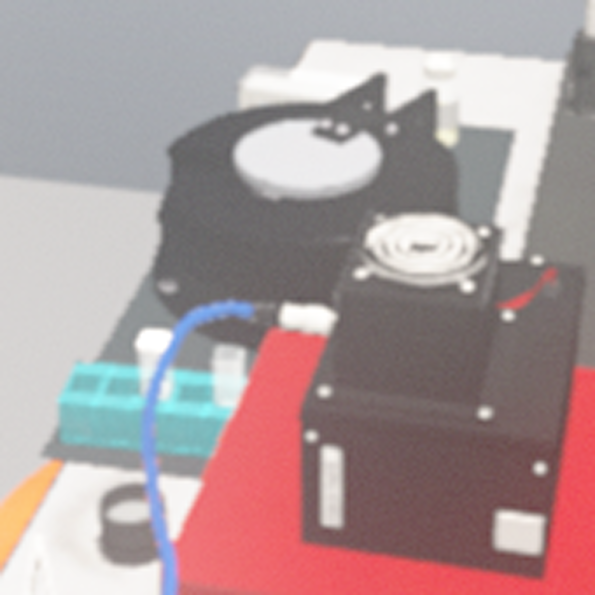

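The top view shows the lid centred at about (262,200), the hinge bracket up and to the left at about (241,170), and an outlined sector at about (256,235) in the ring, which is probably the notch. I'll measure these next.

```bash
cat > h.py <<'E'
import numpy as np,cv2
def ld(f):
    r=np.load(f);return {k:r[k] for k in r}
def onz(r,u,v,z):
    d=r["attitude"]@np.array([(u-r["K"][0,2])/r["K"][0,0],(v-r["K"][1,2])/r["K"][1,1],1]);return r["eye"]+d*(z-r["eye"][2])/d[2]
def pts(r):
    h,w=r["depth"].shape;u,v=np.meshgrid(np.arange(w),np.arange(h));D=r["depth"]
    p=np.stack([(u-r["K"][0,2])/r["K"][0,0]*D,(v-r["K"][1,2])/r["K"][1,1]*D,D],-1);return p@r["attitude"].T+r["eye"]
E
python3 - <<'E'
from h import *
r=ld("top0.npz");P=pts(r);c=r["color"].astype(int);
m=np.zeros(c.shape[:2],np.uint8);m[170:235,235:295]=(c[170:235,235:295].min(-1)>130)
n,l,st,ce=cv2.connectedComponentsWithStats(m);k=1+st[1:,4].argmax();print(st[k],ce[k])
lm=l==k;pl=np.median(P[lm],0);print("lid depth pos",pl)
(e,ax,an)=cv2.fitEllipse(cv2.convexHull(np.argwhere(lm)[:,::-1].astype(np.int32)));print(e,ax)
C=onz(r,*e,pl[2]);print("lid centre",C)
# bracket: tall points
d=P-C;rr=np.hypot(d[...,0],d[...,1])
b=(rr<.13)&(P[...,2]>pl[2]+.012)&(r["depth"]>0);print("tall",b.sum(),P[b].mean(0) if b.any() else 0,P[b][:,2].max() if b.any() else 0)
q=P[b].mean(0)-C;print("hinge az",np.degrees(np.arctan2(q[1],q[0])))
for rad in(.052,.058,.064,.070,.076):
  out=[]
  for a in range(120,300,6):
    t=np.radians(a);x=C[:2]+rad*np.array([np.cos(t),np.sin(t)])
    w=np.array([*x,pl[2]-.0085]);pc=r["attitude"].T@(w-r["eye"]);u,v=r["K"][:2,:2]@(pc[:2]/pc[2])+r["K"][:2,2]
    out.append(int(1000*P[int(round(v)),int(round(u)),2]))
  print(rad,out)
E
```

```text
[ 242  179   42   42 1246] [263.26645265 201.0505618 ]
lid depth pos [0.51421095 0.32338744 0.07739108]
(262.3888244628906, 199.87051391601562) (41.230003356933594, 41.75818634033203)
lid centre [0.51695761 0.32631724 0.07739108]
tall 0 0 0
hinge az nan
0.052 [67, 68, 68, 68, 69, 55, 58, 56, 57, 57, 56, 57, 67, 68, 69, 67, 67, 70, 66, 69, 69, 68, 69, 70, 68, 68, 70, 69, 70, 67]
0.058 [71, 68, 66, 69, 67, 56, 57, 57, 55, 57, 57, 55, 67, 69, 71, 68, 68, 69, 71, 71, 70, 68, 67, 69, 67, 69, 71, 67, 66, 69]
0.064 [67, 68, 71, 68, 68, 57, 57, 904, 56, 56, 56, 54, 70, 67, 68, 70, 70, 68, 71, 68, 69, 69, 904, 68, 68, 69, 69, 68, 69, 69]
0.07 [68, 70, 67, 67, 69, 57, 57, 57, 57, 57, 57, 57, 69, 68, 68, 69, 67, 68, 69, 68, 68, 67, 70, 69, 69, 68, 67, 67, 70, 68]
0.076 [68, 70, 71, 66, 67, 57, 55, 56, 56, 57, 52, 56, 65, 69, 69, 68, 69, 67, 66, 71, 67, 70, 67, 70, 68, 68, 65, 70, 67, 70]<stdin>:11: RuntimeWarning: Mean of empty slice.
  ret = um.true_divide(
```

The depth image confirms a real notch: its floor is about 12 mm below the ring, and it spans azimuth roughly 147–189°. Before moving I'll check obstacle heights along the route.

Run:
```python
from h import *
r=ld("top0.npz");P=pts(r);ok=(r["depth"]>0)&(P[...,2]<.7)
xs=np.arange(.15,.8,.05);print("x:",xs.round(2))
for y in np.arange(.55,-.45,-.05):
  row=[]
  for x in xs:
    m=ok&(abs(P[...,0]-x)<.025)&(abs(P[...,1]-y)<.025);row.append(int(1000*np.percentile(P[m][:,2],98)) if m.sum()>5 else None)
  print(round(y,2),row)
C=np.array([.51695761,.32631724,.0774])
def az(u,v,z):
  q=onz(r,130+u/2.9,100+v/2.85,z);return q
for z in(.085,.1):
  a,b=az(318,245,z),az(370,210,z);d=b-a;print(np.degrees(np.arctan2(d[1],d[0]))+90,((a+b)/2)[:2]-C[:2])
  a,b=az(278,185,z),az(325,155,z);d=b-a;print(np.degrees(np.arctan2(d[1],d[0]))+90)
m=(P[...,2]>.045)&(P[...,2]<.062)&(np.hypot(P[...,0]-C[0],P[...,1]-C[1])<.08)&(np.hypot(P[...,0]-C[0],P[...,1]-C[1])>.048)
q=P[m]-C;print("notch az",np.degrees(np.arctan2(np.median(q[:,1]),np.median(q[:,0]))),np.percentile(P[m][:,2],50),m.sum())
def R(a,rad):t=np.radians(a);return C[:2]+rad*np.array([np.cos(t),np.sin(t)])
print("press",R(168,.067))
```

```text
x: [0.15 0.2  0.25 0.3  0.35 0.4  0.45 0.5  0.55 0.6  0.65 0.7  0.75]
0.55 [-742, -743, -744, -744, -273, -267, -266, -261, 37, 445, 496, 464, 330]
0.5 [-743, -744, -741, -278, -267, -262, -266, 4, 38, 37, 4, 3, 16]
0.45 [-742, -743, -742, -278, -264, -265, 1, 5, 5, 33, 60, 15, 290]
0.4 [-743, -742, -742, -274, -264, -264, 70, 71, 87, 85, 4, 17, 291]
0.35 [-745, -743, -742, -283, -266, 3, 70, 79, 86, 87, 16, 291, 292]
0.3 [-743, -742, -744, -743, -277, 4, 71, 80, 79, 71, 17, 291, 323]
0.25 [-744, -742, -743, -743, 28, 27, 70, 71, 71, 17, 291, 292, 317]
0.2 [-650, -742, -742, -741, 29, 57, 50, 4, 13, 276, 291, 292, 292]
0.15 [1, 327, 329, 1, 21, 22, 98, 4, 95, 275, 292, 292, 292]
0.1 [1, 353, 342, 6, 22, 137, 159, 160, 98, 16, 16, 291, 292]
0.05 [-644, 398, 434, 284, 117, 118, 206, 202, 162, 100, 56, 16, 17]
-0.0 [-643, -742, 443, 287, 114, 161, 208, 207, 159, 101, 100, 2, 16]
-0.05 [-643, -742, 27, 30, 96, 100, 181, 162, 101, 101, 100, 3, 2]
-0.1 [-645, 0, 31, 32, 31, 30, 3, 100, 101, 101, 3, 2, 3]
-0.15 [4, 29, 31, 32, 31, 33, 33, 29, 3, 98, 3, 2, 3]
-0.2 [2, 31, 31, 32, 32, 33, 32, 31, 2, 3, 2, 3, 3]
-0.25 [29, 55, 55, 31, 33, 33, 31, 28, 3, 2, 2, 3, 2]
-0.3 [None, None, None, None, None, None, 2, 2, 2, 2, 3, 2, 3]
-0.35 [None, None, None, None, None, None, None, None, None, None, None, None, None]
-0.4 [None, None, None, None, None, None, None, None, None, None, None, None, None]
33.873389723019734 [0.03755051 0.02507995]
32.697330353941375
33.87338972301987 [0.03480502 0.02426524]
32.69733035394163
notch az 167.43755607533015 0.05673614007828687 414
press [0.45142172 0.34024732]
```

Emit:
drive_tool([
  {"z": -40},
  {"z": -40},
  {"z": -40},
  {"x": 0},
  {"x": 0},
], grip=0, newtons=20)

```text
invalid input at $.series[0]: expected keys x, y, z, turn
```

Emit:
drive_tool([
  {"x": -34, "y": -36},
  {"x": -34, "y": -36},
  {"x": -34, "y": -36},
  {"x": -34, "y": -36},
  {"x": -34, "y": -36},
  {"x": -34, "y": -36},
  {"x": -34, "y": -36},
  {"x": -34, "y": -36},
  {"x": -34, "y": -36},
  {"x": -34, "y": -36},
])

```text
invalid input at $.series[0]: expected keys x, y, z, turn
```

Emit:
drive_tool([
  {"x": 0, "y": 0, "z": -40, "turn": 0},
  {"x": 0, "y": 0, "z": -40, "turn": 0},
  {"x": 0, "y": 0, "z": -40, "turn": 0},
  {"x": 0, "y": 0, "z": 0, "turn": 0},
  {"x": 0, "y": 0, "z": 0, "turn": 0},
], grip=0, newtons=20)

```text
clock: 0.72
ee_pos: [0.2631, -0.5665, 0.3295]
tcp_rot: [[0.421, -0.907, -0.0], [-0.907, -0.421, 0.001], [-0.001, -0.0, -1.0]]
force: [0.2, -0.2, -0.7]
finger_gap: 0.001
```

Emit:
drive_tool([
  {"x": -34, "y": -36, "z": 0, "turn": 0},
  {"x": -34, "y": -36, "z": 0, "turn": 0},
  {"x": -34, "y": -36, "z": 0, "turn": 0},
  {"x": -34, "y": -36, "z": 0, "turn": 0},
  {"x": -34, "y": -36, "z": 0, "turn": 0},
  {"x": -34, "y": -36, "z": 0, "turn": 0},
  {"x": -34, "y": -36, "z": 0, "turn": 0},
  {"x": -34, "y": -36, "z": 0, "turn": 0},
  {"x": -34, "y": -36, "z": 0, "turn": 0},
  {"x": -34, "y": -36, "z": 0, "turn": 0},
])

```text
clock: 1.98
ee_pos: [0.4463, -0.1051, 0.3291]
tcp_rot: [[0.421, -0.907, -0.002], [-0.907, -0.421, 0.001], [-0.001, 0.001, -1.0]]
force: [1.6, -0.7, -1.9]
finger_gap: -0.002
```

Emit:
drive_tool([
  {"x": -41.7, "y": -16, "z": 0, "turn": 0},
  {"x": -41.7, "y": -16, "z": 0, "turn": 0},
  {"x": -41.7, "y": -16, "z": 0, "turn": 0},
  {"x": -41.7, "y": -16, "z": 0, "turn": 0},
  {"x": -41.7, "y": -16, "z": 0, "turn": 0},
  {"x": -41.7, "y": -16, "z": 0, "turn": 0},
  {"x": -41.7, "y": -16, "z": 0, "turn": 0},
  {"x": -41.7, "y": -16, "z": 0, "turn": 0},
  {"x": -41.7, "y": -16, "z": 0, "turn": 0},
  {"x": -41.7, "y": -16, "z": 0, "turn": 0},
])

```text
clock: 3.22
ee_pos: [0.4152, 0.3399, 0.3289]
tcp_rot: [[0.421, -0.907, -0.002], [-0.907, -0.421, -0.001], [0.0, 0.002, -1.0]]
force: [0.6, -0.8, -0.0]
finger_gap: -0.001
```

Emit:
drive_tool([
  {"x": 0, "y": 0, "z": 0, "turn": -0.185},
  {"x": 0, "y": 0, "z": 0, "turn": -0.185},
  {"x": 0, "y": 0, "z": 0, "turn": -0.185},
  {"x": 0, "y": 0, "z": 0, "turn": -0.185},
  {"x": 0, "y": 0, "z": 0, "turn": -0.185},
  {"x": 0, "y": 0, "z": 0, "turn": 0},
  {"x": 0, "y": 0, "z": 0, "turn": 0},
])

```text
clock: 4.1
ee_pos: [0.4158, 0.3386, 0.3297]
tcp_rot: [[0.977, -0.214, -0.001], [-0.214, -0.977, -0.001], [-0.001, 0.001, -1.0]]
force: [-0.5, 0.8, -0.3]
finger_gap: 0.002
```

Emit:
drive_tool([
  {"x": 17, "y": -4.5, "z": 0, "turn": 0},
  {"x": 17, "y": -4.5, "z": 0, "turn": 0},
  {"x": 0, "y": 0, "z": 50, "turn": 0},
  {"x": 0, "y": 0, "z": 50, "turn": 0},
  {"x": 0, "y": 0, "z": 50, "turn": 0},
  {"x": 0, "y": 0, "z": 50, "turn": 0},
  {"x": 0, "y": 0, "z": 30, "turn": 0},
  {"x": 0, "y": 0, "z": 0, "turn": 0},
  {"x": 0, "y": 0, "z": 0, "turn": 0},
])

```text
clock: 5.22
ee_pos: [0.4523, 0.3408, 0.1013]
tcp_rot: [[0.978, -0.21, 0.001], [-0.21, -0.978, 0.001], [0.001, -0.001, -1.0]]
force: [0.5, -0.5, 0.5]
finger_gap: 0.002
```

Run:
```python
from bench import env
import cv2,numpy as np
a=[]
for n,s in(("top",np.s_[120:280,170:370]),("side",np.s_[120:280,190:390])):
    r=env.read_camera(n);np.savez(f"{n}1.npz",**r)
    c=np.clip(255*(r["color"][s]/255.)**0.5,0,255).astype(np.uint8);a.append(cv2.resize(c,None,fx=1.9,fy=1.9,interpolation=cv2.INTER_CUBIC))
cv2.imwrite("pics/p1.png",np.hstack(a))
```

```text
(no output)
```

View pics/p1.png

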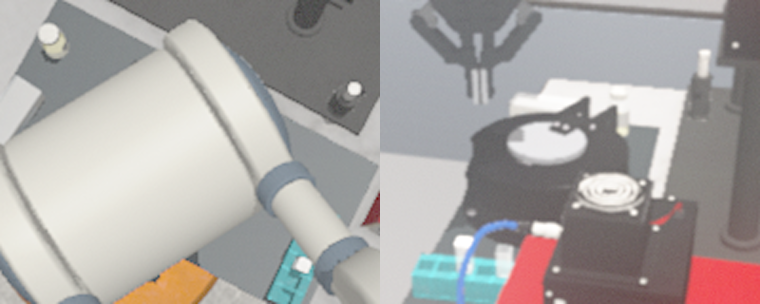

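The side view shows the shut fingers hanging just above the near-left part of the ring, with the arm hiding the top view. Next I'll descend, feeling for contact.

Emit:
drive_tool([
  {"x": 0, "y": 0, "z": 15, "turn": 0},
  {"x": 0, "y": 0, "z": 10, "turn": 0},
  {"x": 0, "y": 0, "z": 5, "turn": 0},
  {"x": 0, "y": 0, "z": 5, "turn": 0},
  {"x": 0, "y": 0, "z": 0, "turn": 0},
  {"x": 0, "y": 0, "z": 0, "turn": 0},
])

```text
clock: 6.08
ee_pos: [0.4513, 0.3405, 0.0655]
tcp_rot: [[0.978, -0.209, 0.0], [-0.209, -0.978, 0.0], [0.0, -0.0, -1.0]]
force: [0.8, 0.8, -0.7]
finger_gap: 0.003
```

Emit:
drive_tool([
  {"x": 0, "y": 0, "z": 3, "turn": 0},
  {"x": 0, "y": 0, "z": 3, "turn": 0},
  {"x": 0, "y": 0, "z": 2, "turn": 0},
  {"x": 0, "y": 0, "z": 0, "turn": 0},
  {"x": 0, "y": 0, "z": 0, "turn": 0},
])

```text
clock: 6.7
ee_pos: [0.4511, 0.3405, 0.0573]
tcp_rot: [[0.978, -0.209, -0.0], [-0.209, -0.978, 0.0], [-0.0, -0.0, -1.0]]
force: [1.0, 0.9, -0.6]
finger_gap: -0.001
```

The tip is below the ring top with no force on it, so it is inside the notch. I'll press in small steps.

Emit:
drive_tool([
  {"x": 0, "y": 0, "z": 1, "turn": 0},
  {"x": 0, "y": 0, "z": 1, "turn": 0},
  {"x": 0, "y": 0, "z": 1, "turn": 0},
  {"x": 0, "y": 0, "z": 0, "turn": 0},
  {"x": 0, "y": 0, "z": 0, "turn": 0},
])

```text
clock: 7.32
ee_pos: [0.4512, 0.3405, 0.0543]
tcp_rot: [[0.978, -0.21, 0.0], [-0.21, -0.978, 0.0], [-0.0, -0.0, -1.0]]
force: [-0.3, -0.5, -0.0]
finger_gap: -0.001
```

Emit:
drive_tool([
  {"x": 0, "y": 0, "z": 1, "turn": 0},
  {"x": 0, "y": 0, "z": 0.5, "turn": 0},
  {"x": 0, "y": 0, "z": 0, "turn": 0},
  {"x": 0, "y": 0, "z": 0, "turn": 0},
])

```text
clock: 7.82
ee_pos: [0.4511, 0.3404, 0.0528]
tcp_rot: [[0.978, -0.209, -0.0], [-0.209, -0.978, 0.0], [-0.0, -0.0, -1.0]]
force: [-0.6, 0.1, -0.5]
finger_gap: 0.004
```

Emit:
drive_tool([
  {"x": 0, "y": 0, "z": 1, "turn": 0},
  {"x": 0, "y": 0, "z": 0, "turn": 0},
  {"x": 0, "y": 0, "z": 0, "turn": 0},
])

```text
clock: 8.2
ee_pos: [0.4511, 0.3404, 0.0518]
tcp_rot: [[0.978, -0.209, 0.0], [-0.209, -0.978, -0.0], [0.0, 0.0, -1.0]]
force: [-0.8, 0.8, 0.1]
finger_gap: -0.002
```

Emit:
drive_tool([
  {"x": 0, "y": 0, "z": 1, "turn": 0},
  {"x": 0, "y": 0, "z": 0, "turn": 0},
  {"x": 0, "y": 0, "z": 0, "turn": 0},
])

```text
clock: 8.57
ee_pos: [0.4512, 0.3404, 0.0508]
tcp_rot: [[0.978, -0.209, -0.0], [-0.209, -0.978, -0.0], [-0.0, 0.0, -1.0]]
force: [0.8, 0.7, -0.3]
finger_gap: -0.001
```

Run:
```python
from bench import env
import cv2,numpy as np
r=env.read_camera("side");np.savez("side2.npz",**r)
c=np.clip(255*(r["color"][140:270,200:360]/255.)**0.5,0,255).astype(np.uint8)
cv2.imwrite("pics/p2.png",cv2.resize(c,None,fx=4.5,fy=4.5,interpolation=cv2.INTER_CUBIC))
p=r["attitude"].T@(np.array([.4512,.3404,.0508])-r["eye"]);print(r["K"]@(p/p[2]))
r=np.load("top0.npz")
for q in([.4512,.3404,.0508],[.517,.3263,.0774]):
    p=r["attitude"].T@(np.array(q)-r["eye"]);print(r["K"]@(p/p[2]))
```

```text
[243.62204355 205.37075722   1.        ]
[256.02431967 235.49739434   1.        ]
[262.39744685 199.84751942   1.        ]
```

View pics/p2.png

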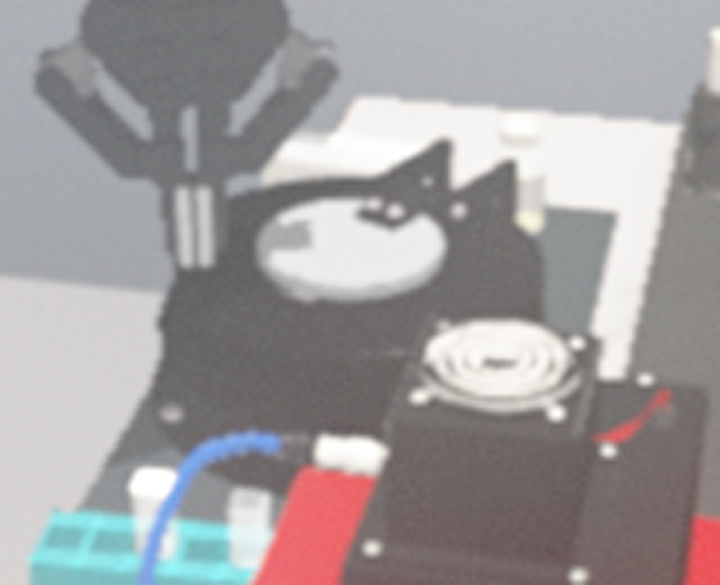

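Run:
```python
from h import *
for f in("side1.npz","side2.npz"):
  r=ld(f);P=pts(r)
  print(f)
  for v in range(165,212,3):
    print(v,[tuple((1000*P[v,u]).round().astype(int)) for u in (239,242,244,246,249)])
```

```text
side1.npz
165 [(np.int64(444), np.int64(331), np.int64(142)), (np.int64(450), np.int64(330), np.int64(142)), (np.int64(453), np.int64(329), np.int64(141)), (np.int64(457), np.int64(327), np.int64(142)), (np.int64(463), np.int64(332), np.int64(139))]
168 [(np.int64(445), np.int64(334), np.int64(134)), (np.int64(450), np.int64(332), np.int64(134)), (np.int64(453), np.int64(328), np.int64(136)), (np.int64(457), np.int64(328), np.int64(135)), (np.int64(463), np.int64(332), np.int64(133))]
171 [(np.int64(445), np.int64(335), np.int64(128)), (np.int64(449), np.int64(327), np.int64(131)), (np.int64(453), np.int64(330), np.int64(129)), (np.int64(456), np.int64(327), np.int64(130)), (np.int64(463), np.int64(331), np.int64(127))]
174 [(np.int64(517), np.int64(704), np.int64(-53)), (np.int64(449), np.int64(330), np.int64(123)), (np.int64(452), np.int64(328), np.int64(124)), (np.int64(457), np.int64(330), np.int64(122)), (np.int64(541), np.int64(683), np.int64(-47))]
177 [(np.int64(516), np.int64(702), np.int64(-61)), (np.int64(524), np.int64(696), np.int64(-60)), (np.int64(529), np.int64(694), 
[... 5813 characters left out ...]
[(np.int64(442), np.int64(339), np.int64(56)), (np.int64(448), np.int64(341), np.int64(54)), (np.int64(452), np.int64(341), np.int64(54)), (np.int64(456), np.int64(338), np.int64(55)), (np.int64(461), np.int64(334), np.int64(55))]
207 [(np.int64(440), np.int64(331), np.int64(54)), (np.int64(441), np.int64(308), np.int64(66)), (np.int64(445), np.int64(306), np.int64(67)), (np.int64(449), np.int64(306), np.int64(66)), (np.int64(454), np.int64(304), np.int64(66))]
210 [(np.int64(435), np.int64(309), np.int64(60)), (np.int64(439), np.int64(298), np.int64(66)), (np.int64(442), np.int64(295), np.int64(66)), (np.int64(446), np.int64(295), np.int64(66)), (np.int64(451), np.int64(293), np.int64(66))]
```

The side depth shows the real fingertips about 20 mm above the reported TCP: the tip edge reads z≈0.072 where the TCP reads 0.051. So nothing has been touched yet. I'll keep descending gently, going by touch.

Emit:
drive_tool([
  {"x": 0, "y": 0, "z": 3, "turn": 0},
  {"x": 0, "y": 0, "z": 3, "turn": 0},
  {"x": 0, "y": 0, "z": 2, "turn": 0},
  {"x": 0, "y": 0, "z": 0, "turn": 0},
  {"x": 0, "y": 0, "z": 0, "turn": 0},
])

```text
clock: 9.25
ee_pos: [0.4512, 0.3405, 0.0428]
tcp_rot: [[0.978, -0.209, 0.0], [-0.209, -0.978, 0.0], [0.0, -0.0, -1.0]]
force: [0.0, 0.7, 0.6]
finger_gap: 0.003
```

Emit:
drive_tool([
  {"x": 0, "y": 0, "z": 2, "turn": 0},
  {"x": 0, "y": 0, "z": 2, "turn": 0},
  {"x": 0, "y": 0, "z": 0, "turn": 0},
  {"x": 0, "y": 0, "z": 0, "turn": 0},
])

```text
clock: 9.75
ee_pos: [0.4511, 0.3405, 0.0388]
tcp_rot: [[0.978, -0.209, -0.0], [-0.209, -0.978, 0.0], [-0.0, 0.0, -1.0]]
force: [0.4, 0.1, -0.9]
finger_gap: -0.001
```

Emit:
drive_tool([
  {"x": 0, "y": 0, "z": 1, "turn": 0},
  {"x": 0, "y": 0, "z": 1, "turn": 0},
  {"x": 0, "y": 0, "z": 0, "turn": 0},
  {"x": 0, "y": 0, "z": 0, "turn": 0},
])

```text
clock: 10.25
ee_pos: [0.4512, 0.3404, 0.0368]
tcp_rot: [[0.978, -0.209, -0.0], [-0.209, -0.978, 0.0], [-0.0, -0.0, -1.0]]
force: [0.7, -0.9, -0.7]
finger_gap: 0.003
```

Emit:
drive_tool([
  {"x": 0, "y": 0, "z": 1, "turn": 0},
  {"x": 0, "y": 0, "z": 1, "turn": 0},
  {"x": 0, "y": 0, "z": 0, "turn": 0},
  {"x": 0, "y": 0, "z": 0, "turn": 0},
])

```text
clock: 10.75
ee_pos: [0.4512, 0.3405, 0.035]
tcp_rot: [[0.978, -0.209, 0.0], [-0.209, -0.978, 0.0], [0.0, -0.0, -1.0]]
force: [-1.2, -1.0, 6.6]
finger_gap: -0.001
```

Emit:
drive_tool([
  {"x": 0, "y": 0, "z": 1, "turn": 0},
  {"x": 0, "y": 0, "z": 0, "turn": 0},
  {"x": 0, "y": 0, "z": 0, "turn": 0},
])

```text
clock: 11.12
ee_pos: [0.4512, 0.3405, 0.034]
tcp_rot: [[0.978, -0.209, 0.0], [-0.209, -0.978, 0.0], [0.0, -0.0, -1.0]]
force: [-0.5, 0.3, 5.2]
finger_gap: 0.0
```

That is contact, at about 5 N. I'll press another 3 mm, then withdraw outward and up.

Emit:
drive_tool([
  {"x": 0, "y": 0, "z": 1, "turn": 0},
  {"x": 0, "y": 0, "z": 1, "turn": 0},
  {"x": 0, "y": 0, "z": 0, "turn": 0},
])

```text
clock: 11.5
ee_pos: [0.4512, 0.3405, 0.032]
tcp_rot: [[0.978, -0.209, 0.0], [-0.209, -0.978, 0.0], [0.0, -0.0, -1.0]]
force: [-1.5, -0.8, 4.9]
finger_gap: -0.001
```

Run:
```python
from bench import env
import cv2,numpy as np
r=env.read_camera("side")
c=np.clip(255*(r["color"][140:270,200:360]/255.)**0.5,0,255).astype(np.uint8)
cv2.imwrite("pics/p3.png",cv2.resize(c,None,fx=4.5,fy=4.5,interpolation=cv2.INTER_CUBIC))
```

```text
(no output)
```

View pics/p3.png

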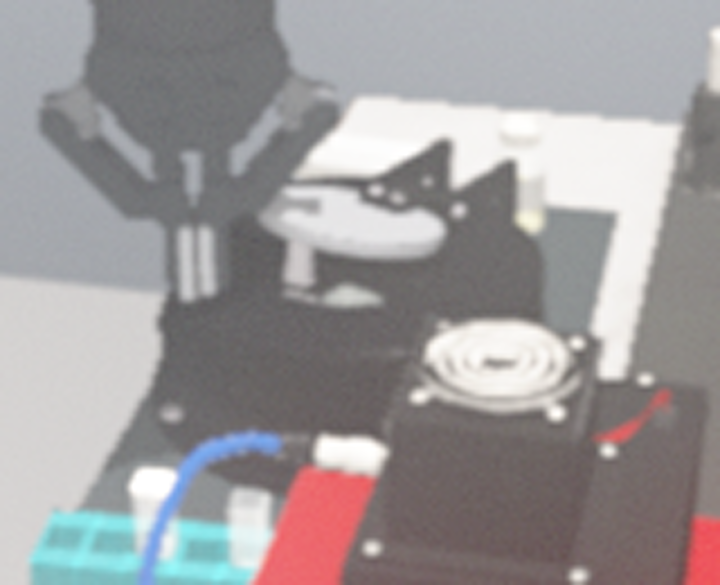

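The lid has unlatched and is rising; its tongue shows at (300,265) in the picture. I'll withdraw radially outward through the notch's open side, then up.

Emit:
drive_tool([
  {"x": -25, "y": 0, "z": -5, "turn": 0},
  {"x": -40, "y": 0, "z": -20, "turn": 0},
  {"x": -30, "y": 0, "z": -40, "turn": 0},
  {"x": 0, "y": 0, "z": -50, "turn": 0},
  {"x": 0, "y": 0, "z": -50, "turn": 0},
  {"x": 0, "y": 0, "z": 0, "turn": 0},
  {"x": 0, "y": 0, "z": 0, "turn": 0},
  {"x": 0, "y": 0, "z": 0, "turn": 0},
  {"x": 0, "y": 0, "z": 0, "turn": 0},
  {"x": 0, "y": 0, "z": 0, "turn": 0},
])

```text
clock: 12.8
ee_pos: [0.3581, 0.3602, 0.1962]
tcp_rot: [[0.978, -0.209, -0.001], [-0.209, -0.978, -0.001], [-0.001, 0.001, -1.0]]
force: [-0.3, 0.4, -0.5]
finger_gap: -0.001
```

```bash
cat > shot.py <<'E'
import sys,cv2,numpy as np
from bench import env
a=[]
for n,s in(("top",np.s_[130:280,190:350]),("side",np.s_[120:270,200:360])):
    r=env.read_camera(n);np.savez(f"{n}{sys.argv[1]}.npz",**r)
    c=np.clip(255*(r["color"][s]/255.)**0.5,0,255).astype(np.uint8);a.append(cv2.resize(c,None,fx=2.5,fy=2.5,interpolation=cv2.INTER_CUBIC))
cv2.imwrite(f"pics/s{sys.argv[1]}.png",np.hstack(a))
E
python3 shot.py 4
```

```text
(no output)
```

View pics/s4.png

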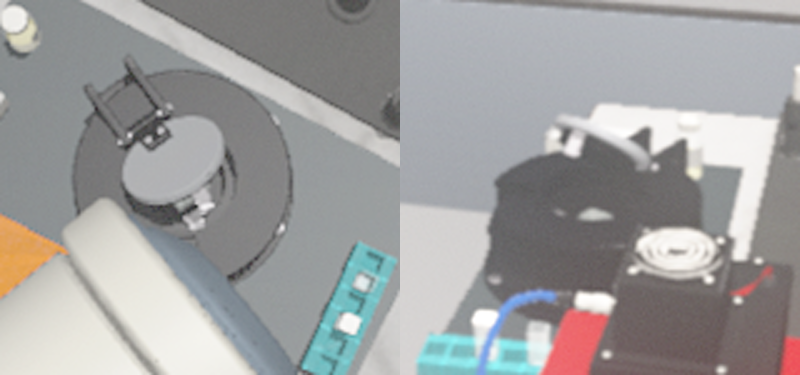

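The lid stands half open in both views. I'll fit a plane to it for its angle and the hinge direction, then work out the push.

```bash
cat > lid.py <<'E'
import sys;from h import *
r=ld(sys.argv[1]);P=pts(r);C=np.array([.517,.3263])
hz=np.hypot(P[...,0]-C[0],P[...,1]-C[1])
m=(r["depth"]>0)&(hz<.055)&(P[...,2]>.09)&(P[...,2]<.175)&(r["color"].min(-1)>60)
q=P[m];c=np.median(q,0)
for _ in range(4):
    U,S,V=np.linalg.svd(q-q.mean(0),full_matrices=False);n=V[2];d=(q-q.mean(0))@n;q=q[abs(d)<.004]
n*=np.sign(n[2]);n=-n if n[0]>0 and 0 else n
print(len(q),q.mean(0),n,"tilt",np.arctan2(np.hypot(*n[:2]),n[2]),"az",np.degrees(np.arctan2(n[1],n[0])),"zmax",np.percentile(q[:,2],99))
E
python3 lid.py top4.npz
python3 - <<'E'
import numpy as np
a=np.radians(33.5);C=np.array([.517,.3263]);ex=np.array([np.cos(a),np.sin(a)]);ey=np.array([-ex[1],ex[0]])
for th in(.9,1.2,1.4,1.57,1.65,1.7):
  for L in (84.5,):
    # underside edge at lid y=20 : along 82.6 from hinge, underside -5.5 (lid 71.5..67.5)
    x=48-82.6*np.cos(th)-5.5*np.sin(th)*1; z=79+82.6*np.sin(th)-5.5*np.cos(th)
    print(th,"edge x,z",round(x,1),round(z,1),"TCP xy if finger back face there:",C+ex*(x-14.5)/1000+ey*.022)
E
```

```text
891 [0.52206785 0.33130776 0.11570358] [0.55291614 0.38678188 0.73802677] tilt 0.7406549509557543 az 34.973974871430926 zmax 0.1376239118183885
0.9 edge x,z -7.7 140.3 TCP xy if finger back face there: [0.48638408 0.33241827]
1.2 edge x,z 12.9 154.0 TCP xy if finger back face there: [0.50355905 0.34378614]
1.4 edge x,z 28.5 159.5 TCP xy if finger back face there: [0.51656576 0.35239509]
1.57 edge x,z 42.4 161.6 TCP xy if finger back face there: [0.52815134 0.36006342]
1.65 edge x,z 49.1 161.8 TCP xy if finger back face there: [0.53367033 0.36371636]
1.7 edge x,z 53.2 161.6 TCP xy if finger back face there: [0.53711909 0.36599905]
```

Emit:
drive_tool([
  {"x": 0, "y": 0, "z": 0, "turn": 0.188},
  {"x": 0, "y": 0, "z": 0, "turn": 0.188},
  {"x": 0, "y": 0, "z": 0, "turn": 0.188},
  {"x": 0, "y": 0, "z": 0, "turn": 0.188},
  {"x": 47, "y": -28.5, "z": 0, "turn": 0},
  {"x": 47, "y": -28.5, "z": 0, "turn": 0},
  {"x": 0, "y": 0, "z": 0, "turn": 0},
  {"x": 0, "y": 0, "z": 40, "turn": 0},
  {"x": 0, "y": 0, "z": 41, "turn": 0},
  {"x": 0, "y": 0, "z": 0, "turn": 0},
])

```text
clock: 14.15
ee_pos: [0.4566, 0.3152, 0.1137]
tcp_rot: [[0.573, -0.82, -0.005], [-0.82, -0.573, -0.002], [-0.001, 0.005, -1.0]]
force: [-0.3, 0.3, 0.4]
finger_gap: -0.001
```

Emit:
drive_tool([
  {"x": 0, "y": 0, "z": 0, "turn": 0},
])

```text
clock: 14.28
ee_pos: [0.4591, 0.3164, 0.1171]
tcp_rot: [[0.573, -0.82, 0.001], [-0.82, -0.573, 0.001], [0.0, -0.001, -1.0]]
force: [-0.1, 0.8, 0.7]
finger_gap: -0.0
```

```bash
python3 shot.py 5
```

```text
(no output)
```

View pics/s5.png

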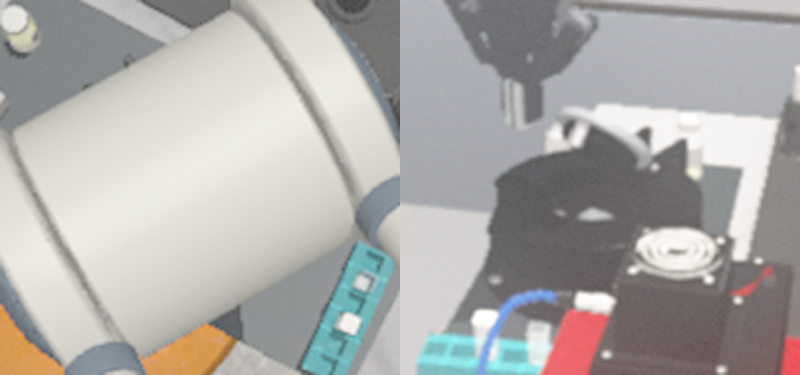

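Emit:
drive_tool([
  {"x": 0, "y": -8, "z": 5, "turn": 0},
  {"x": 0, "y": -8, "z": 0, "turn": 0},
  {"x": 0, "y": -8, "z": 0, "turn": 0},
  {"x": 0, "y": -6, "z": 0, "turn": 0},
  {"x": 0, "y": -5, "z": 0, "turn": 0},
  {"x": 0, "y": 0, "z": 0, "turn": 0},
])

```text
clock: 15.12
ee_pos: [0.4878, 0.3361, 0.1107]
tcp_rot: [[0.573, -0.82, 0.0], [-0.82, -0.573, 0.0], [0.0, -0.0, -1.0]]
force: [-0.6, -1.3, 0.7]
finger_gap: 0.002
```

Emit:
drive_tool([
  {"x": 0, "y": -4, "z": -1, "turn": 0},
  {"x": 0, "y": -4, "z": -1, "turn": 0},
  {"x": 0, "y": -4, "z": -1, "turn": 0},
  {"x": 0, "y": -4, "z": -1, "turn": 0},
  {"x": 0, "y": -4, "z": -1, "turn": 0},
])

```text
clock: 15.75
ee_pos: [0.5022, 0.3471, 0.1169]
tcp_rot: [[0.573, -0.82, -0.003], [-0.82, -0.573, -0.001], [-0.001, 0.003, -1.0]]
force: [-18.3, -4.7, 27.7]
finger_gap: -0.004
```

```bash
python3 shot.py 6
```

```text
(no output)
```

View pics/s6.png

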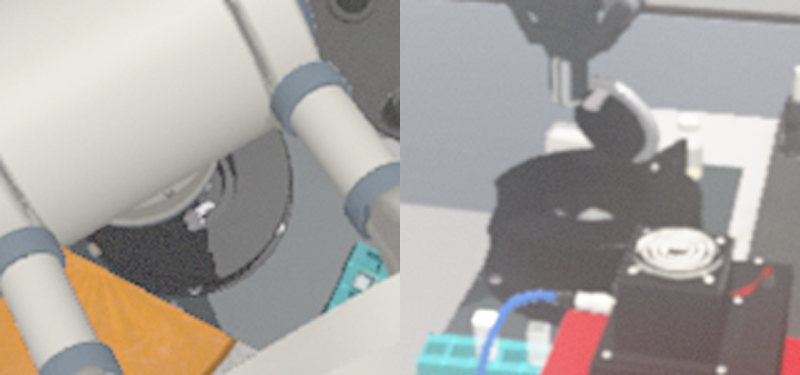

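Run:
```python
from bench import env
s=env.observe();print(s)
from h import *
r=ld("side6.npz");c=np.clip(255*(r["color"][120:200,230:330]/255.)**0.5,0,255).astype(np.uint8)
cv2.imwrite("pics/p7.png",cv2.resize(c,None,fx=7,fy=7,interpolation=cv2.INTER_CUBIC))
```

```text
{'clock': 15.85, 'q': array([5.06722737e-01, 5.74559252e-01, 1.48363308e+00, 9.79020922e-04,
       1.08490682e+00, 1.46713735e+00]), 'joint_vel': array([ 0.00026762, -0.00288476,  0.00814381, -0.00019659, -0.0102091 ,
       -0.00018362]), 'tau': array([-4.29886892e+00, -7.47413135e+01, -3.44758558e+01, -1.55248158e+00,
       -4.76305559e+00, -1.67354266e-02]), 'ee_pos': array([0.5027218 , 0.34756124, 0.11707754]), 'tcp_rot': array([[ 5.72804170e-01, -8.19690408e-01, -1.73715634e-03],
       [-8.19691619e-01, -5.72805071e-01,  2.58958752e-05],
       [-1.01627856e-03,  1.40909922e-03, -9.99998491e-01]]), 'force': array([-15.65307618,  -3.43319111,  26.91295636]), 'torque': array([-0.3909187 ,  2.48495335, -0.01771146]), 'finger_gap': -0.0013045452456693844}
```

View pics/p7.png

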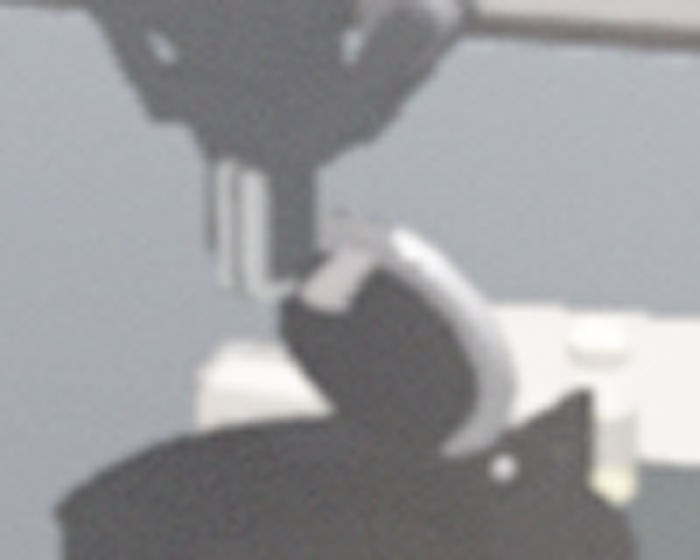

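The force points along the lid towards its hinge, so the tip has wedged in the step between the lid edge and the plug rim. I'll back off, go a little lower, and push on the plug's face instead.

Emit:
drive_tool([
  {"x": 0, "y": 6, "z": -2, "turn": 0},
  {"x": 0, "y": 9, "z": 0, "turn": 0},
  {"x": 0, "y": 9, "z": 0, "turn": 0},
  {"x": 0, "y": 0, "z": 10, "turn": 0},
  {"x": 0, "y": 0, "z": 6, "turn": 0},
  {"x": 0, "y": 0, "z": 0, "turn": 0},
])

```text
clock: 16.6
ee_pos: [0.484, 0.3335, 0.1009]
tcp_rot: [[0.573, -0.82, -0.001], [-0.82, -0.573, -0.001], [-0.0, 0.001, -1.0]]
force: [-0.3, 0.8, -0.3]
finger_gap: -0.003
```

Run:
```python
from bench import env
from h import *
s=env.observe();p=s["ee_pos"];d=p[:2]-[.517,.3263];print(p,s["force"],d@[.824,.566],d@[-.566,.824])
r=env.read_camera("side")
c=np.clip(255*(r["color"][120:200,230:330]/255.)**0.5,0,255).astype(np.uint8)
cv2.imwrite("pics/p8.png",cv2.resize(c,None,fx=6,fy=6,interpolation=cv2.INTER_CUBIC))
```

```text
[0.48404864 0.33353    0.10090761] [-0.26063322  0.82782633 -0.3169245 ] -0.023059739480068384 0.024607983575088
```

View pics/p8.png

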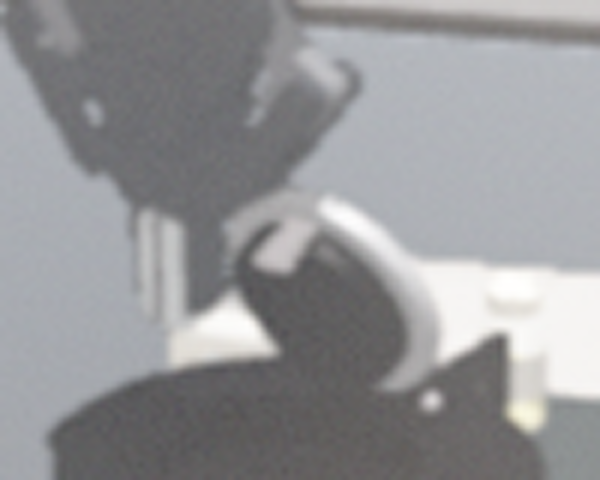

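Emit:
drive_tool([
  {"x": 0, "y": -5, "z": 0, "turn": 0},
  {"x": 0, "y": -5, "z": 0, "turn": 0},
  {"x": 0, "y": -5, "z": 0, "turn": 0},
  {"x": 0, "y": -4, "z": -1, "turn": 0},
  {"x": 0, "y": 0, "z": 0, "turn": 0},
])

```text
clock: 17.27
ee_pos: [0.5001, 0.3447, 0.1029]
tcp_rot: [[0.573, -0.82, 0.0], [-0.82, -0.573, 0.0], [0.0, -0.0, -1.0]]
force: [0.0, 0.4, -0.1]
finger_gap: 0.001
```

Emit:
drive_tool([
  {"x": 0, "y": -3, "z": -1, "turn": 0},
  {"x": 0, "y": -3, "z": -1, "turn": 0},
  {"x": 0, "y": 0, "z": 0, "turn": 0},
])

```text
clock: 17.65
ee_pos: [0.505, 0.3482, 0.1049]
tcp_rot: [[0.573, -0.82, 0.0], [-0.82, -0.573, 0.0], [0.0, -0.0, -1.0]]
force: [-0.6, 0.5, -0.6]
finger_gap: 0.006
```

Emit:
drive_tool([
  {"x": 0, "y": -3, "z": -1, "turn": 0},
  {"x": 0, "y": -3, "z": -1, "turn": 0},
  {"x": 0, "y": 0, "z": 0, "turn": 0},
])

```text
clock: 18.02
ee_pos: [0.51, 0.3516, 0.1069]
tcp_rot: [[0.573, -0.82, 0.0], [-0.82, -0.573, 0.0], [0.0, -0.001, -1.0]]
force: [0.1, -0.0, -0.6]
finger_gap: -0.003
```

Run:
```python
from bench import env
from h import *
r=env.read_camera("side")
c=np.clip(255*(r["color"][110:200,230:330]/255.)**0.5,0,255).astype(np.uint8)
cv2.imwrite("pics/p9.png",cv2.resize(c,None,fx=6,fy=6,interpolation=cv2.INTER_CUBIC))
```

```text
(no output)
```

View pics/p9.png

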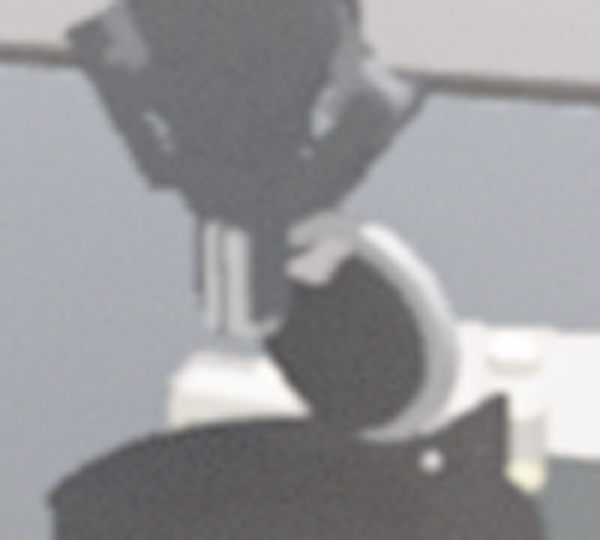

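The lid is moving back with the finger at low force, so I'll continue.

Emit:
drive_tool([
  {"x": 0, "y": -4, "z": -1, "turn": 0},
  {"x": 0, "y": -4, "z": -1, "turn": 0},
  {"x": 0, "y": -3, "z": -1, "turn": 0},
  {"x": 0, "y": 0, "z": 0, "turn": 0},
])

```text
clock: 18.58
ee_pos: [0.519, 0.3579, 0.1098]
tcp_rot: [[0.573, -0.82, 0.0], [-0.82, -0.573, 0.0], [0.0, -0.0, -1.0]]
force: [0.4, -0.6, -0.1]
finger_gap: 0.002
```

Emit:
drive_tool([
  {"x": 0, "y": -3, "z": -1, "turn": 0},
  {"x": 0, "y": -2, "z": -1, "turn": 0},
  {"x": 0, "y": 0, "z": 0, "turn": 0},
])

```text
clock: 18.95
ee_pos: [0.523, 0.3607, 0.1119]
tcp_rot: [[0.573, -0.82, 0.0], [-0.82, -0.573, 0.0], [0.0, -0.0, -1.0]]
force: [0.3, 0.6, -0.2]
finger_gap: 0.003
```

Run:
```python
from bench import env
from h import *
r=env.read_camera("side")
c=np.clip(255*(r["color"][110:200,230:330]/255.)**0.5,0,255).astype(np.uint8)
cv2.imwrite("pics/p10.png",cv2.resize(c,None,fx=6,fy=6,interpolation=cv2.INTER_CUBIC))
```

```text
(no output)
```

View pics/p10.png

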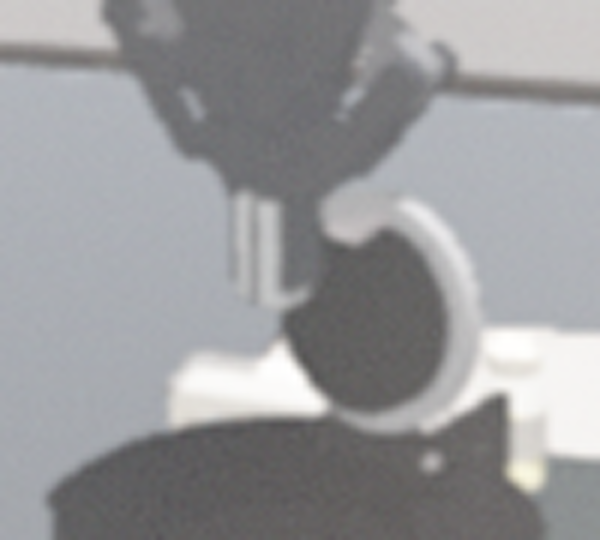

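Emit:
drive_tool([
  {"x": 0, "y": -2, "z": 0, "turn": 0},
  {"x": 0, "y": 0, "z": 0, "turn": 0},
])

```text
clock: 19.25
ee_pos: [0.5241, 0.3616, 0.1118]
tcp_rot: [[0.573, -0.82, -0.001], [-0.82, -0.573, -0.0], [-0.0, 0.001, -1.0]]
force: [-3.2, -1.8, 2.5]
finger_gap: 0.001
```

Emit:
drive_tool([
  {"x": 0, "y": -2, "z": 0, "turn": 0},
  {"x": 0, "y": 0, "z": 0, "turn": 0},
])

```text
clock: 19.5
ee_pos: [0.5243, 0.3618, 0.1117]
tcp_rot: [[0.573, -0.82, -0.003], [-0.82, -0.573, -0.002], [-0.0, 0.004, -1.0]]
force: [-11.8, -8.6, 9.9]
finger_gap: -0.0
```

```bash
cat > ang.py <<'E'
# plug/lid underside plane from side depth
from bench import env
from h import *
import sys
r=env.read_camera("side");np.savez("side_l.npz",**r);P=pts(r);a=np.radians(34.2);ex=np.array([np.cos(a),np.sin(a)]);ey=np.array([-ex[1],ex[0]])
d=P[...,:2]-[.517,.3263];X=d@ex;Y=d@ey
m=(abs(Y)<.045)&(X>.0)&(X<.09)&(P[...,2]>.092)&(P[...,2]<.18)&(r["depth"]>0)
dark=r["color"].max(-1)<70
for nm,mm in(("dark",m&dark),("light",m&~dark)):
    if mm.sum()<10: continue
    print(nm,mm.sum(),np.c_[X[mm],Y[mm],P[mm][:,2]].mean(0).round(4))
    for z in np.arange(.095,.175,.01):
        k=mm&(abs(P[...,2]-z)<.005)
        if k.sum()>3:print(round(z,3),k.sum(),"X med",np.median(X[k]).round(4),"Y",np.percentile(Y[k],[10,90]).round(3))
c=np.clip(255*(r["color"][110:200,230:330]/255.)**0.5,0,255).astype(np.uint8)
cv2.imwrite(sys.argv[1],cv2.resize(c,None,fx=6,fy=6,interpolation=cv2.INTER_CUBIC))
E
python3 ang.py pics/p11.png
```

```text
dark 768 [ 0.0331 -0.0004  0.134 ]
0.095 20 X med 0.0328 Y [-0.007  0.009]
0.105 90 X med 0.0337 Y [-0.018  0.015]
0.115 123 X med 0.0352 Y [-0.025  0.023]
0.125 127 X med 0.0363 Y [-0.028  0.018]
0.135 114 X med 0.0378 Y [-0.028  0.012]
0.145 130 X med 0.0387 Y [-0.023  0.012]
0.155 62 X med 0.038 Y [-0.014  0.013]
0.165 26 X med 0.0217 Y [0.01  0.016]
light 572 [ 0.0366 -0.0043  0.1418]
0.095 35 X med 0.0409 Y [-0.025  0.008]
0.105 38 X med 0.0427 Y [-0.034  0.023]
0.115 35 X med 0.0441 Y [-0.039 -0.029]
0.125 34 X med 0.046 Y [-0.039 -0.031]
0.135 78 X med 0.0284 Y [-0.037  0.027]
0.145 84 X med 0.0314 Y [-0.033  0.033]
0.155 159 X med 0.0467 Y [-0.024  0.027]
0.165 93 X med 0.0329 Y [-0.01   0.029]
```

View pics/p11.png

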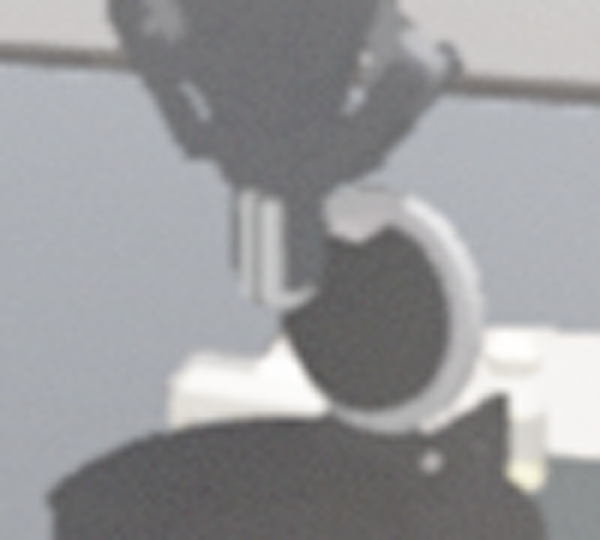

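The plug face leans about 0.12 rad past vertical (X 0.0337→0.0387 over 40 mm), so the lid is at about 1.69, and the rising force says it is on its stop. Now I'll back off.

Emit:
drive_tool([
  {"x": 0, "y": 4, "z": 0, "turn": 0},
  {"x": 0, "y": 10, "z": 0, "turn": 0},
  {"x": 0, "y": 25, "z": 0, "turn": 0},
  {"x": 0, "y": 40, "z": 0, "turn": 0},
  {"x": 0, "y": 40, "z": -20, "turn": 0},
  {"x": 0, "y": 0, "z": -50, "turn": 0},
  {"x": 0, "y": 0, "z": -20, "turn": 0},
  {"x": 0, "y": 0, "z": 0, "turn": 0},
  {"x": 0, "y": 0, "z": 0, "turn": 0},
  {"x": 0, "y": 0, "z": 0, "turn": 0},
])

```text
clock: 20.8
ee_pos: [0.428, 0.2944, 0.2007]
tcp_rot: [[0.573, -0.82, -0.002], [-0.82, -0.573, -0.001], [-0.0, 0.002, -1.0]]
force: [0.1, 0.1, -0.8]
finger_gap: -0.001
```

```bash
python3 ang.py pics/p12.png; python3 shot.py 13
python3 - <<'E'
from h import *
a,b=ld("side0.npz")["color"],ld("side13.npz")["color"]
cv2.imwrite("pics/p14.png",np.vstack([a[200:320,170:400],b[200:320,170:400]]).repeat(2,0).repeat(2,1))
E
```

```text
dark 661 [ 0.0367 -0.0021  0.1268]
0.095 20 X med 0.033 Y [-0.007  0.011]
0.105 86 X med 0.0336 Y [-0.019  0.015]
0.115 129 X med 0.035 Y [-0.025  0.023]
0.125 139 X med 0.0366 Y [-0.029  0.024]
0.135 136 X med 0.0376 Y [-0.027  0.024]
0.145 117 X med 0.039 Y [-0.023  0.019]
0.155 34 X med 0.0404 Y [-0.017 -0.   ]
light 412 [ 0.0454 -0.0144  0.1371]
0.095 35 X med 0.0404 Y [-0.025  0.007]
0.105 42 X med 0.042 Y [-0.035  0.02 ]
0.115 31 X med 0.0446 Y [-0.038 -0.028]
0.125 35 X med 0.0456 Y [-0.04  -0.031]
0.135 41 X med 0.0468 Y [-0.038 -0.028]
0.145 55 X med 0.0477 Y [-0.034  0.03 ]
0.155 122 X med 0.0483 Y [-0.025  0.018]
0.165 51 X med 0.0505 Y [-0.014  0.01 ]
```

View pics/s13.png

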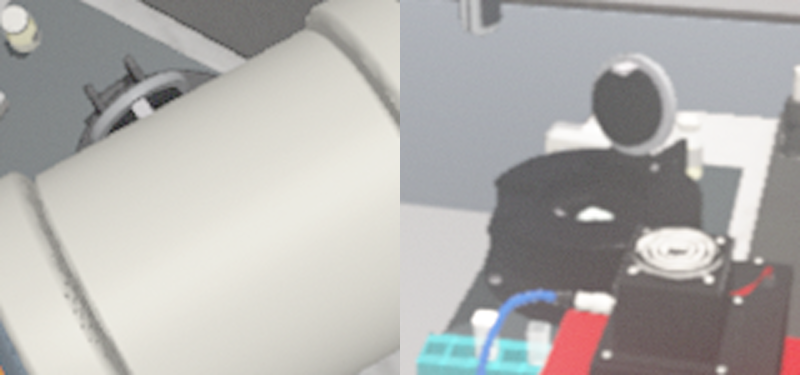

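View pics/p14.png

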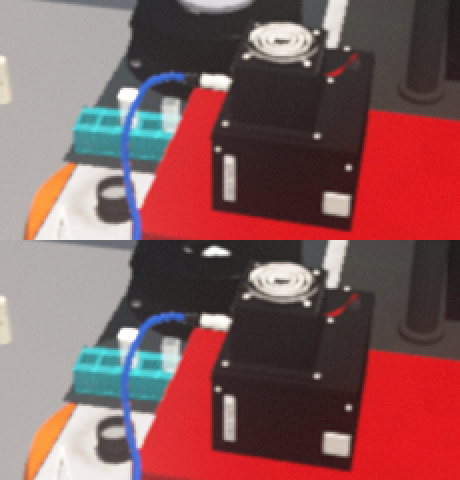

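The lid stays past upright with the finger well clear, at about 1.7 rad from the face slope. The rack, cuvettes and lens tube match the first picture. I'm handing in.

Run:
```python
from bench import env
print(env.job_done())
```

```text
the job is handed in; nothing more can be done
None
```

The lid is fully open and stays there with the arm clear of everything. I handed the job in at about 21 s of the 64 s allowed; no verdict is reported.

**What I did:** I found the notch in the depth image, about 46° off the front and 12 mm deep. I pressed the release plate there by touch, at roughly 5–7 N, and the lid unlatched and rose. I then pushed it back with the shut fingers until the force rose against its stop, and withdrew.

**Last checks:**
- **Lid angle:** it leans about 0.13 rad past upright after the finger left, so about 1.7 rad. The reading was the same as before I withdrew.
- **Wrist force:** it was back to noise level.
- **Rack, both cuvettes and lens tube:** the side view looks the same as at the start.
- **Vial and slide box:** I checked these only by eye. The arm partly hid them in the top view, but nothing came near them.

**What disagreed or went wrong:**
- **Finger length:** the real fingertips sat about 20 mm short of the reported TCP, so my first press met nothing. I corrected this from the depth image and by touch.
- **First push:** the tip wedged on the plug's rim at about 32 N, under the 60 N limit. I backed off, went lower and pushed on the plug itself.
- **Stop contact:** the last push against the stop reached about 18 N.
- **Half-open angle:** I measured 0.74 rad at the half-open stage, not 0.9. The lid was probably still rising.

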